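# Slide a wax blank along the rail into the corner pocket

## Robot

A 7-joint arm with a two-finger parallel gripper is mounted at the origin on a cart in front of the work surface, level with it; the furniture and walls round the work are solid. World frame = base frame: x ahead of the robot, y to its left, z up, the work surface at z = 0. Lengths are in mm, angles in rad, forces in N, time in s.
With the tool pointing down it reaches from about 350 to 900 mm from the base axis. Payload 7.2 kg.
Tool frame: the origin (TCP) lies on the mounting face of the last link; the fingertips stand 173 mm ahead of it and the grasp point (between the pads) lies 155 mm ahead of it; x points along the fingers, y is the direction in which the jaws open and shut, and the axes are right-handed (so a half turn about x gives the same grasp; the last joint's range is limited). The gripper opens to 85 mm and grips with 20 to 120 N. Pads are 22 mm wide; open, the fingers measure 114 mm over their backs; the gripper's body (76 mm by 85 mm) begins 54 mm behind the grasp point. The pads swing forward as they close: fully open they stand 13 mm farther back than shut.
Start: joints at [1.275, 0.411, -0.013, 1.596, 0.006, 1.134, -0.082], TCP at [141.133, -608.855, 404.697] pointing down, gripper open.
Joint ranges: [-2.95, 2.95], [-0.29, 1.99], [-1.47, 1.44], [0.14, 2.54], [-1.03, 4.17], [0.13, 1.85], [-2.86, 2.86]. Speed limits (rad/s): [2.39, 2.39, 3.01, 3.01, 3.14, 3.14, 3.14].

## Interface

Orientations are given as a rotation vector (axis times angle).
In Python, from cell import readout, vision, ticket gives the robot as it stands. The module is installed in compiled form; this text tells all that it offers.
- The arm moves only by the shell command python3 -m crank 'ROWS' [OPENING] [FORCE]. ROWS is JSON, a list of rows, each a list of 2 entries, a list of its own where there are three numbers: the shift along the tool's x, y, z in m, then the turn, a rotation vector about the tool's x, y, z in rad. A call has exactly 10 rows; each row shifts and turns the pose as measured when the row begins, along the tool's axes as they then stand; what a row does not reach is not made up. A row lasts 1/10 s, in which the tool goes at most 50 mm and 8.59 degrees, less where a joint would pass 70% of its speed; a pose out of reach is approached as far as the arm can. A call is refused whole if a number of a shift passes 0.05 or a number of a turn 0.15, either way. A call with a gripper value outside its range is refused whole. OPENING is the opening in per cent of the stroke, from 0 (shut) to 100 (fully open), set as the call begins (- or left out, the last holds). The fingers move at their own pace and stop on an object; FORCE is the grip in N (left out, the last holds). Time passes only in rows, so rows that do not move let the fingers close, or fill a call up. It gives the time, the measured TCP pose, the force and the opening at its end, in the units of the state.
- readout.state(): the state, without advancing time (a new reading comes with each control period).
- vision.capture(name): name is "scene" or "top"; returns the picture (420x560x3 uint8, red, green, blue); there is no depth.
- vision.camera_model(name): a dict with "fov_y" (degrees; the focal length in pixels is half the picture's height over the tangent of half this angle, whatever the lens; pixels are square), "cx", "cy" (the principal point, pixels), "rvec" (rotation vector, rad) and "tvec" (3), from world to camera coordinates, as OpenCV has them. Camera axes: x right, y down, z forward; pixel columns grow to the right and rows downward; lengths in mm; the calibration is good to about 2 mm. A picture is of the moment at which its call begins. camera_model takes no time and is no camera call.
- ticket.hand_in(): hands the job in, once; it reports no verdict.
The state is a dict: "t": time; "joints": joint angles; "qvel": joint speeds; "tau": joint torques, N m; "tcp_pos": TCP position; "orientation": TCP orientation; "force": force on the tool from outside, world axes, zero at the start; "ft_torque": the same for the moment, N m; "grip_width": finger opening in mm.
Only numpy, scipy, OpenCV 4.12 (cv2) and the standard library are available. Lean on these libraries where they do the work, as an engineer would, in place of code of your own. Each camera call takes 0.05 s, during which the arm holds its last target.

## Task

Get the green wax block registered in the stop board, ready for sawing. With the fingertips only, first push it flat against the long rail, then, keeping it against the rail, slide it along into the corner pocket until it sits snug against both the rail and the end stop. Do not lift the block off the board, leave the black roll of tape where it lies, and finish with the hand clear.

Things in the scene. Friction and masses are not known exactly. Their poses are not given: they have to be found in the camera images.
- stop_board: fixed plywood board, 180 (its x) x 300 (its y) x 12 mm, on the bench, with aluminium fences on top, all 12 mm high. Origin: centre of its underside; at yaw 0 x points away from the robot; y runs along the board to the pocket. The long rail runs along y at the far side; its face is at x = +60 mm. At the +y end a stop, its face at y = +120 mm, closes the pocket
- pocket_corner (a point): inner corner of the pocket on the board's upper surface, where rail face and stop face meet (x +60, y +120 mm on the board); axes as the board's. The pocket is 42 mm wide (x) and 35 mm deep (y), open at the top and towards -y
- lip_end (a point): inner edge of the end of the lip at the pocket's mouth, on the board's surface (x +18, y +85 mm on the board). The lip, 12 mm thick, runs from here to the stop, parallel to the rail; the other way a flare bends away from the rail to y = +71 mm. All 12 mm high
- wax_block: loose green carving-wax block, 37 (its x) x 53 (its y) x 24 mm high, about 60 g, lying on the board 50 to 90 mm clear of the rail, long side roughly along the rail (within 20 degrees). Origin: centre of its underside. It fits the pocket with its long side along the rail; 18 mm of its length then stick out
- tape_roll: loose black roll of tape, 60 mm across, 18 mm high, lying flat on the board beside the wax block, on either side of it along the board (centres about 90 mm apart). Origin: centre of its underside. To be left alone
Things that resemble listed ones, but are neither listed nor needed, are in the scene too. There is more than one size of the wax_block; the job needs the middle-sized.

How it is judged:
By the outcome, as a careful person would: the job done as asked, in the order asked, and still so for the second after the job is handed in, with the robot touching nothing.
It also fails if it takes over 45 s, if anything falls off the work surface, if the arm or the gripper's body presses on something with over 40 N, if the wrist force passes 120 N, or if a joint passes its speed limit or range.

## Working session

There is one attempt and no reset: what is moved stays moved. The work goes in short steps, Python scripts to look and compute and a shell command to move; the robot and the scene stay as the last step left them, time stands still between calls to the robot, and variables do not carry over. Pictures are saved under pics/ and viewed, and the job is handed in when it is done.

```bash
mkdir -p pics; ls; python3 - <<'E'
from cell import readout, vision
import cv2
s=readout.state(); print({k:s[k] for k in('t','tcp_pos','orientation','force','grip_width')})
for n in('top','scene'):
    print(n,vision.camera_model(n)); cv2.imwrite(f'pics/{n}0.png',vision.capture(n)[:,:,::-1])
E
```

```text
pics
{'t': 0.0, 'tcp_pos': array([ 141.05606205, -608.64219062,  403.85297913]), 'orientation': array([ 2.10121912,  0.24206906, -2.10183463]), 'force': array([ 0.9284999 , -0.73718458,  0.19511062]), 'grip_width': 85.54984037645372}
top {'fov_y': 43.875107192548505, 'cx': 272.68710113107943, 'cy': 209.10684476687646, 'rvec': array([ 2.18358941, -2.15359549,  0.10496069]), 'tvec': array([  97.57222169,  575.84635681, 1005.74184323])}
scene {'fov_y': 45.01956969591292, 'cx': 280.4141968702753, 'cy': 213.16703316729559, 'rvec': array([ 1.1739949 , -2.13638855,  1.14861381]), 'tvec': array([408.90075888, 267.76862669, 612.79903775])}
```

View pics/top0.png

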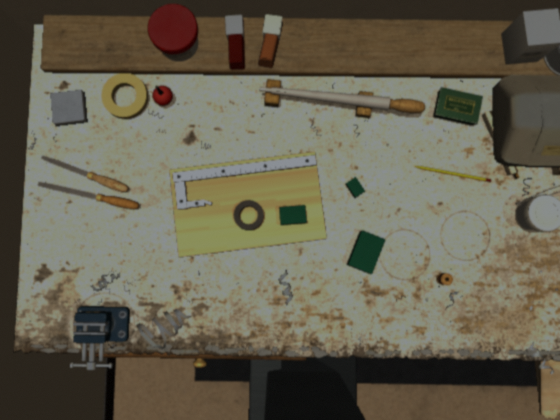

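View pics/scene0.png

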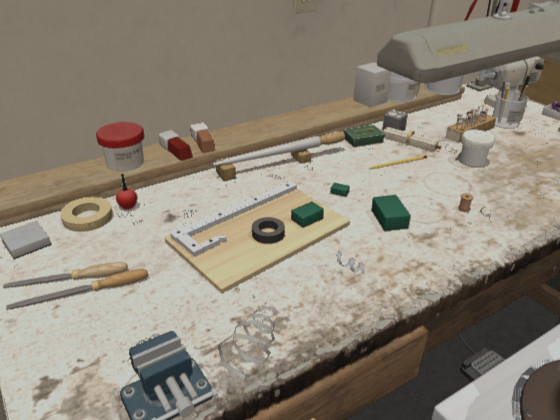

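```bash
cat > h.py <<'E'
import numpy as np, cv2
from cell import readout, vision
from scipy.spatial.transform import Rotation as R
def ray(n,px,z):
    m=vision.camera_model(n); f=210/np.tan(np.radians(m['fov_y']/2))
    px=np.atleast_2d(px).astype(float)
    Rm=R.from_rotvec(m['rvec']).as_matrix(); c=-Rm.T@m['tvec']
    d=np.c_[(px[:,0]-m['cx'])/f,(px[:,1]-m['cy'])/f,np.ones(len(px))]@Rm
    return c+d*((z-c[2])/d[:,2])[:,None]
def proj(n,P):
    m=vision.camera_model(n); f=210/np.tan(np.radians(m['fov_y']/2))
    q=np.atleast_2d(P)@R.from_rotvec(m['rvec']).as_matrix().T+m['tvec']
    return q[:,:2]/q[:,2:]*f+[m['cx'],m['cy']]
def crop(im,x0,y0,x1,y1,k,fn): cv2.imwrite(fn,cv2.resize(im[y0:y1,x0:x1,::-1],None,fx=k,fy=k,interpolation=cv2.INTER_CUBIC))
def greens(im):
    h=cv2.cvtColor(im,cv2.COLOR_RGB2HSV)
    return cv2.inRange(h,(60,90,20),(95,255,255))
E
python3 - <<'E'
from h import *
im=cv2.imread('pics/top0.png')[:,:,::-1].copy()
crop(im,160,140,400,290,3.3,'pics/topcrop0.png')
im2=cv2.imread('pics/scene0.png')[:,:,::-1].copy()
crop(im2,160,170,420,300,3,'pics/scenecrop0.png')
for c in cv2.findContours(greens(im),cv2.RETR_EXTERNAL,cv2.CHAIN_APPROX_NONE)[0]:
    if cv2.contourArea(c)>40:
        r=cv2.minAreaRect(c);b=cv2.boxPoints(r);W=ray('top',b,30)
        print(np.round(r[0]),np.round(ray('top',[r[0]],36)[0]),np.linalg.norm(np.diff(W,axis=0),axis=1).round(1))
E
```

```text
[366. 252.] [493. -78.  36.] [71.5 49.4 71.3]
[292. 215.] [563.  66.  36.] [49.2 32.7 49. ]
[355. 187.] [620. -56.  36.] [21.8 30.9 21.7]
```

View pics/topcrop0.png

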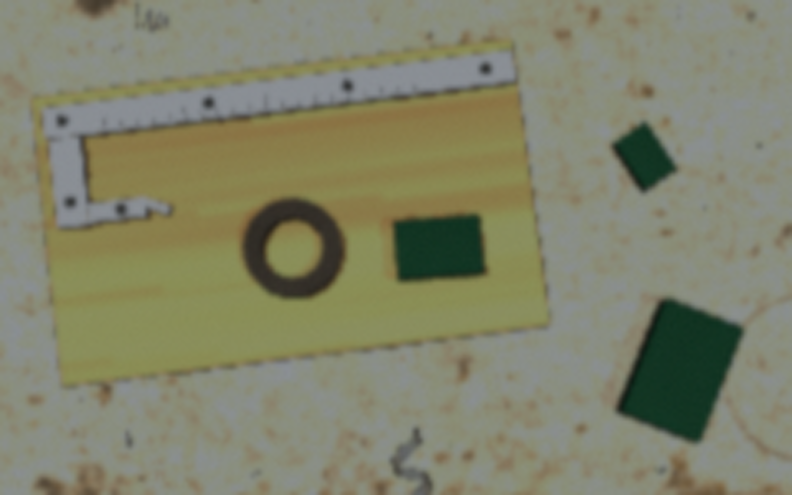

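View pics/scenecrop0.png

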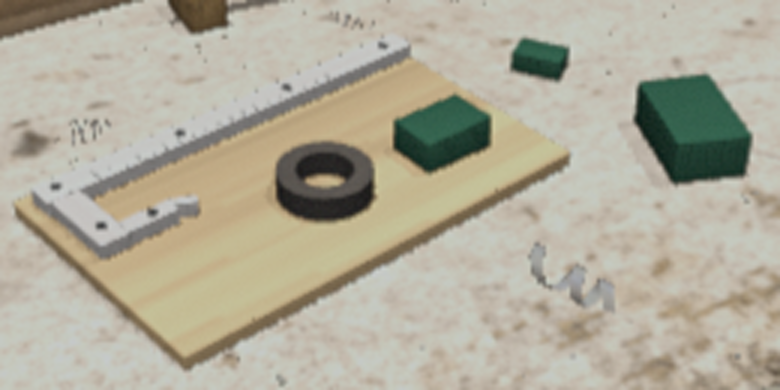

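```bash
python3 - <<'E'
from h import *
im=cv2.imread('pics/top0.png')[:,:,::-1].copy()
h=cv2.cvtColor(im,cv2.COLOR_RGB2HSV)
y=cv2.inRange(h,(18,95,60),(36,255,255)); y[:150]=0;y[270:]=0;y[:,:165]=0;y[:,335:]=0
y=cv2.morphologyEx(y,cv2.MORPH_OPEN,np.ones((2,2)))
n,l,st,_=cv2.connectedComponentsWithStats(y); big=[i for i in range(1,n) if st[i,4]>25]
pts=np.argwhere(np.isin(l,big))[:,::-1]
W=ray('top',pts,12)[:,:2]
r=cv2.minAreaRect(W.astype(np.float32)); print('board',r)
cv2.imwrite('pics/ymask.png',cv2.resize(y[140:270,160:340],None,fx=3,fy=3))
# straight edges: near edge
def line(P):
    vx,vy,x0,y0=cv2.fitLine(P.astype(np.float32),cv2.DIST_HUBER,0,.01,.01).ravel(); return (vx,vy),(x0,y0)
# rail/board boundary: bright grey vs yellow, column by column: rail face lower edge
print('near edge')
E=[]
for u in range(185,320,3):
    c=np.where(np.isin(l[:,u],big))[0]; E.append([u,c.max()+.5])
d,p=line(ray('top',E,12)); print(np.degrees(np.arctan2(d[1],d[0])),p)
# rail top face edge z=24: transition saturation
S=h[:,:,1].astype(int); E=[]
for u in range(195,312,3):
    v0=int(185-(u-185)*0.108)  # approx
    col=S[v0-16:v0+12,u]; g=np.diff(col); k=np.argmax(g); E.append([u,v0-16+k+.5])
E=np.array(E);print(E[::6])
d,p=line(ray('top',E,24)); print('rail',np.degrees(np.arctan2(d[1],d[0])),p)
# block
m=greens(im);c=max([c for c in cv2.findContours(m[:,270:325].copy(),cv2.RETR_EXTERNAL,cv2.CHAIN_APPROX_NONE)[0]],key=cv2.contourArea)+[270,0]
r=cv2.minAreaRect(ray('top',c[:,0],36)[:,:2].astype(np.float32)); print('block',r)
# tape
g=cv2.inRange(im,(0,0,0),(75,75,75));g[:190]=0;g[240:]=0;g[:,:225]=0;g[:,272:]=0
c=max(cv2.findContours(g,cv2.RETR_EXTERNAL,cv2.CHAIN_APPROX_NONE)[0],key=cv2.contourArea)
print('tape',cv2.minEnclosingCircle(ray('top',c[:,0],28)[:,:2].astype(np.float32)))
E
```

```text
board ((570.6033935546875, 153.824462890625), (149.02102661132812, 297.7425842285156), 7.841166973114014)
near edgeTraceback (most recent call last):
  File "<stdin>", line 19, in <module>
  File "<stdin>", line 13, in line
ValueError: too many values to unpack (expected 4)
```

View pics/ymask.png

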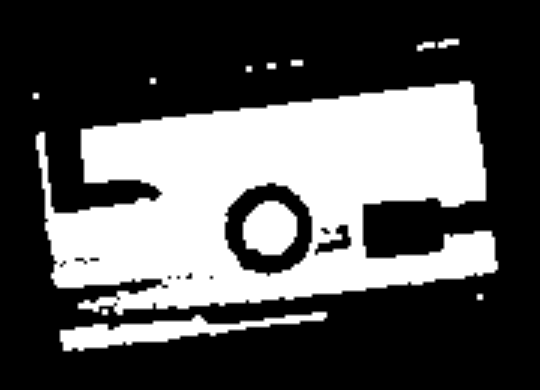

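```bash
cat >m.py <<'E'
from h import *
import sys
im=cv2.imread(sys.argv[1])[:,:,::-1].copy()
h=cv2.cvtColor(im,cv2.COLOR_RGB2HSV)
m=vision.camera_model('top');Rm=R.from_rotvec(m['rvec']).as_matrix();print('cam',-Rm.T@m['tvec'])
y=cv2.inRange(h,(18,95,60),(36,255,255))
def line(P):
    vx,vy,x0,y0=cv2.fitLine(P[:,:2].astype(np.float32),cv2.DIST_HUBER,0,.01,.01).ravel(); return np.array((vx,vy)),np.array((x0,y0))
E=[]
for u in range(190,313,2):
    v0=int(183-(u-187)*0.115); col=np.where(y[v0-8:v0+10,u])[0]
    # subpixel: S channel half crossing
    s=h[v0-8:v0+10,u,1].astype(float); 
    hi,lo=np.median(s[-5:]),np.median(s[:4]); t=(hi+lo)/2
    k=np.where((s[:-1]<t)&(s[1:]>=t))[0]
    if len(k): k=k[-1];E.append([u,v0-8+k+(t-s[k])/(s[k+1]-s[k])])
E=np.array(E);print(len(E),E[0],E[-1])
d,p=line(ray('top',E,24)); d=d*np.sign(d[1]); print('rail(top edge) yaw',np.degrees(np.arctan2(-d[0],d[1])),p)
# stop face: row scan at v 188..200, from white (left) to yellow
E=[]
for v in range(186,199):
    s=h[v,175:200,1].astype(float);t=(np.median(s[-5:])+np.median(s[7:10]))/2
    k=np.where((s[:-1]<t)&(s[1:]>=t))[0][-1];E.append([175+k+(t-s[k])/(s[k+1]-s[k]),v])
E=np.array(E);ds,ps=line(ray('top',E,12)); print('stop(floor)',np.degrees(np.arctan2(ds[1],ds[0])),ps,line(ray('top',E,24))[1],E[0],E[-1])
ex=np.array([d[1],-d[0]]);ey=d
def col(z):
    c=ps
    return ex*(ex@p)+ey*(ey@c)
C=col(12);O=C-60*ex-120*ey;print('corner',C,'origin',O,'ex',ex)
np.savez('board.npz',C=C,O=O,ex=ex,ey=ey)
B=lambda q:np.array([(np.array(q)-O)@ex,(np.array(q)-O)@ey])
g=greens(im);cs=[c for c in cv2.findContours(g[:,175:325].copy(),cv2.RETR_EXTERNAL,cv2.CHAIN_APPROX_NONE)[0] if cv2.contourArea(c)>100]
if cs:
    c=max(cs,key=cv2.contourArea)+[175,0]
    r=cv2.minAreaRect(ray('top',c[:,0],36)[:,:2].astype(np.float32)); print('block',r,'on board',B(r[0])); print(np.array([B(q) for q in cv2.boxPoints(r)]).round(1))
g=cv2.inRange(im,(0,0,0),(75,75,75));g[:190]=0;g[240:]=0;g[:,:225]=0;g[:,272:]=0
c=max(cv2.findContours(g,cv2.RETR_EXTERNAL,cv2.CHAIN_APPROX_NONE)[0],key=cv2.contourArea)
q=cv2.minEnclosingCircle(ray('top',c[:,0],30)[:,:2].astype(np.float32));print('tape',q,B(q[0]))
s=proj('top',[np.r_[O+ex*a+ey*b,12] for a,b in((-90,-150),(90,-150),(90,150),(-90,150))]);print('proj corners',s.round(1).tolist())
E
python3 m.py pics/top0.png
```

```text
cam [ 471.2805212   101.53023332 1058.40554721]
62 [190.         180.47761194] [312.         165.49107143]
rail(top edge) yaw 7.850419 [646.9453  152.06056]
stop(floor) 7.3803706 [608.9417  281.93723] [607.36304 279.86835] [185.24242424 186.        ] [186.52564103 198.        ]
corner [628.663  284.6564] origin [585.61584 157.58578] ex [0.990628   0.13658735]
block ((563.47705078125, 66.42317199707031), (32.51774597167969, 48.780616760253906), 4.883701324462891) on board [-34.38296912 -87.28435805]
[[ -49.4  -62.1]
 [ -51.9 -110.8]
 [ -19.4 -112.5]
 [ -16.9  -63.8]]
tape ((561.8069458007812, 153.63690185546875), 29.873411178588867) [-24.1251295   -0.65987969]
proj corners [[326.6, 239.2], [314.8, 151.5], [168.5, 169.4], [177.8, 257.7]]
```

```bash
cat >plan.py <<'E'
from h import *
import sys
b=np.load('board.npz');O,ex,ey=b['O'],b['ex'],b['ey']
def report(target=None,jaw=None,verbose=1):
    """target: (board x, board y, tip z) of tip centre; prints shift in tool axes (m) & turn"""
    s=readout.state();M=R.from_rotvec(s['orientation']).as_matrix();p=np.array(s['tcp_pos'])
    tip=p+173*M[:,0]
    tb=[(tip[:2]-O)@ex,(tip[:2]-O)@ey,tip[2]]
    print('t',round(s['t'],2),'tip board',np.round(tb,1),'F board',np.round([s['force'][:2]@ex,s['force'][:2]@ey,s['force'][2]],1),'grip',round(s['grip_width'],1))
    print('tool axes in board: ',[np.round([M[:2,i]@ex,M[:2,i]@ey,M[2,i]],3).tolist() for i in range(3)])
    # desired: x down, y along +-board y
    c=[]
    for sg in(1,-1):
        yv=np.r_[sg*ey,0];xv=np.array([0,0,-1.]);D=np.c_[xv,yv,np.cross(xv,yv)]
        rv=R.from_matrix(M.T@D).as_rotvec();c.append((np.linalg.norm(rv),rv,D))
    a=min(c,key=lambda q:q[0]);print('turn',a[1].round(3))
    if target:
        t=np.r_[O+ex*target[0]+ey*target[1],target[2]]
        # tcp goal with the final orientation
        g=t-173*a[2][:,0]; d=g-p; print('shift tool now(m)',(M.T@d/1000).round(4),'in final tool axes',(a[2].T@d/1000).round(4))
if __name__=='__main__': report([float(v) for v in sys.argv[1:4]] if len(sys.argv)>3 else None)
E
python3 plan.py -85 -87 120; python3 -c "from cell import readout;print(readout.state()['joints'])"
```

```text
t 0.1 tip board [-545.1 -698.1  230.9] F board [ 0.9 -0.1 -0.6] grip 85.5
tool axes in board:  [[-0.0, 0.001, -1.0], [0.091, -0.996, -0.001], [-0.996, -0.091, 0.0]]
turn [0.091 0.    0.001]
shift tool now(m) [ 0.1117 -0.567  -0.5136] in final tool axes [ 0.1109 -0.6114 -0.46  ]
[ 1.27481849  0.41183027 -0.01272006  1.59696058  0.00560155  1.13430981
 -0.08219847]
```

```bash
python3 -m crank '[[[0,-0.035,-0.032],[0.01,0,0]],[[0,-0.035,-0.032],[0.01,0,0]],[[0,-0.035,-0.032],[0.01,0,0]],[[0,-0.035,-0.032],[0.01,0,0]],[[0,-0.035,-0.032],[0.01,0,0]],[[0,-0.035,-0.032],[0.01,0,0]],[[0,-0.036,-0.03],[0.01,0,0]],[[0,-0.036,-0.03],[0.01,0,0]],[[0,-0.036,-0.03],[0.01,0,0]],[[0,-0.036,-0.03],[0,0,0]]]' 25; python3 plan.py -85 -87 120
```

```text
t: 1.1
tcp_pos: [387.7, -194.3, 400.0]
orientation: [2.154, 0.134, -2.166]
force: [1.4, 0.0, 0.3]
grip_width: 21.3
t 1.1 tip board [-245.  -321.1  227. ] F board [ 1.4 -0.2  0.3] grip 21.3
tool axes in board:  [[-0.005, 0.003, -1.0], [-0.016, -1.0, -0.003], [-1.0, 0.016, 0.005]]
turn [-0.016  0.005  0.003]
shift tool now(m) [ 0.1068 -0.2368 -0.1559] in final tool axes [ 0.107  -0.2346 -0.1591]
```

```bash
python3 -m crank '[[[0.008,-0.032,-0.022],[-0.008,0.002,0.001]],[[0.008,-0.032,-0.022],[-0.008,0.002,0.001]],[[0.012,-0.032,-0.022],[0,0,0]],[[0.012,-0.032,-0.022],[0,0,0]],[[0.012,-0.032,-0.022],[0,0,0]],[[0.012,-0.032,-0.022],[0,0,0]],[[0.012,-0.024,-0.016],[0,0,0]],[[0.01,-0.012,-0.008],[0,0,0]],[[0.008,-0.005,-0.002],[0,0,0]],[[0,0,0],[0,0,0]]]'; python3 plan.py -85 -87 60
python3 - <<'E'
from h import *
im=vision.capture('top');cv2.imwrite('pics/top1.png',im[:,:,::-1]);crop(im,160,140,400,290,3.3,'pics/topcrop1.png')
im=vision.capture('scene');crop(im,130,100,420,300,2.7,'pics/scenecrop1.png')
E
```

```text
t: 2.1
tcp_pos: [517.2, 75.7, 301.5]
orientation: [2.146, 0.16, -2.147]
force: [-1.0, -0.1, 0.1]
grip_width: 21.4
t 2.1 tip board [-79.  -71.4 128.5] F board [-1.   0.   0.1] grip 21.4
tool axes in board:  [[-0.0, 0.002, -1.0], [0.01, -1.0, -0.002], [-1.0, -0.01, 0.0]]
turn [0.01  0.    0.002]
shift tool now(m) [0.0684 0.0153 0.0062] in final tool axes [0.0685 0.0152 0.0061]
```

View pics/scenecrop1.png

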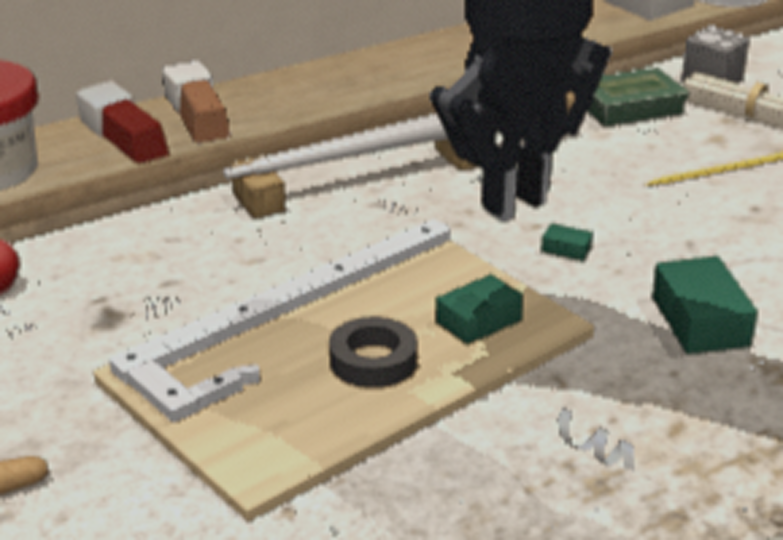

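View pics/topcrop1.png

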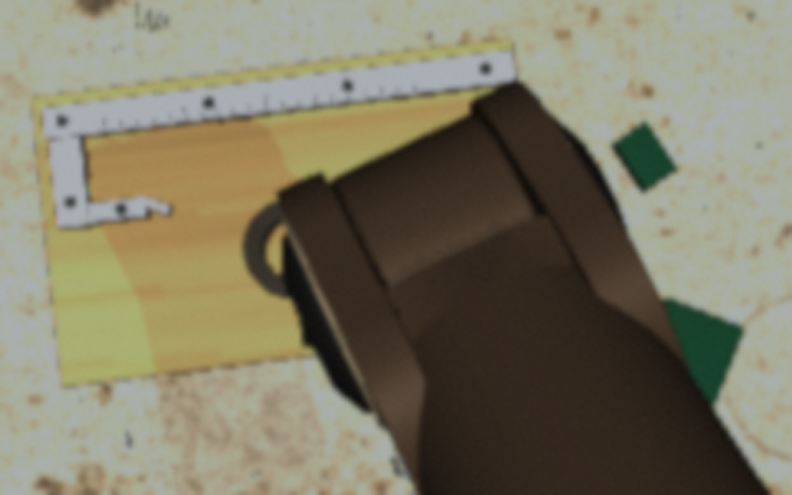

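```bash
python3 - <<'E'
from h import *
b=np.load('board.npz');O,ex,ey=b['O'],b['ex'],b['ey']
for dz in(0,5,10):
  for dy in(-25,-11,11,25):
    for dx in (-11,11):
      P=np.r_[O+ex*(-79+dx)+ey*(-71.4+dy),128.5+dz]; print(dz,dy,dx,((proj('scene',P)[0]-[130,100])*2.7).round())
E
```

```text
0 -25 -11 [551. 203.]
0 -25 11 [527. 190.]
0 -11 -11 [536. 210.]
0 -11 11 [512. 197.]
0 11 -11 [511. 221.]
0 11 11 [487. 208.]
0 25 -11 [495. 229.]
0 25 11 [471. 215.]
5 -25 -11 [552. 196.]
5 -25 11 [528. 184.]
5 -11 -11 [536. 203.]
5 -11 11 [512. 190.]
5 11 -11 [511. 214.]
5 11 11 [487. 201.]
5 25 -11 [495. 222.]
5 25 11 [471. 208.]
10 -25 -11 [553. 190.]
10 -25 11 [528. 177.]
10 -11 -11 [537. 196.]
10 -11 11 [512. 183.]
10 11 -11 [512. 207.]
10 11 11 [487. 194.]
10 25 -11 [495. 215.]
10 25 11 [471. 201.]
```

```bash
python3 -m crank '[[[0,0.008,0.003],[0.01,0,0.002]],[[0.005,0.008,0],[0,0,0]],[[0.02,0,0],[0,0,0]],[[0.02,0,0],[0,0,0]],[[0.02,0,0],[0,0,0]],[[0.018,0,0],[0,0,0]],[[0.014,0,0],[0,0,0]],[[0.009,0,0],[0,0,0]],[[0.004,0,0],[0,0,0]],[[0,0,0],[0,0,0]]]'; python3 plan.py -82 -87 17
```

```text
t: 3.2
tcp_pos: [518.0, 41.1, 192.4]
orientation: [2.169, 0.115, -2.148]
force: [1.2, 0.6, -0.1]
grip_width: 21.0
t 3.2 tip board [ -81.3 -107.7   19.4] F board [ 1.2  0.4 -0.1] grip 21.0
tool axes in board:  [[0.009, -0.009, -1.0], [-0.022, -1.0, 0.009], [-1.0, 0.022, -0.009]]
turn [-0.022 -0.009 -0.009]
shift tool now(m) [ 0.0023 -0.0192 -0.0005] in final tool axes [ 0.0024 -0.0191 -0.0009]
```

```bash
python3 -m crank '[[[0,-0.008,0],[-0.01,-0.005,-0.005]],[[0.001,-0.006,0],[-0.005,0,0]],[[0,-0.003,0],[0,0,0]],[[0,0,0],[0,0,0]],[[0,0,0],[0,0,0]],[[0,0,0],[0,0,0]],[[0,0,0],[0,0,0]],[[0,0,0],[0,0,0]],[[0,0,0],[0,0,0]],[[0,0,0],[0,0,0]]]'; python3 plan.py -82 -87 17
```

```text
t: 4.2
tcp_pos: [516.7, 59.7, 193.8]
orientation: [2.161, 0.138, -2.143]
force: [0.1, -0.6, -0.2]
grip_width: 21.4
t 4.2 tip board [-80.1 -88.2  20.8] F board [-0.  -0.6 -0.2] grip 21.4
tool axes in board:  [[0.008, -0.004, -1.0], [-0.006, -1.0, 0.004], [-1.0, 0.006, -0.008]]
turn [-0.006 -0.008 -0.004]
shift tool now(m) [ 0.0038 -0.0005  0.0004] in final tool axes [ 0.0038 -0.0005  0.0004]
```

```bash
python3 -m crank '[[[0.004,0,0],[-0.005,-0.008,-0.004]],[[0,0,-0.005],[0,0,0]],[[0,0,-0.007],[0,0,0]],[[0,0,-0.007],[0,0,0]],[[0,0,-0.007],[0,0,0]],[[0,0,-0.007],[0,0,0]],[[0,0,-0.007],[0,0,0]],[[0,0,-0.007],[0,0,0]],[[0,0,-0.007],[0,0,0]],[[0,0,-0.005],[0,0,0]]]'; python3 plan.py 12 -87 17
```

```text
t: 5.2
tcp_pos: [580.2, 68.2, 189.0]
orientation: [2.149, 0.148, -2.153]
force: [-0.5, -0.3, 1.0]
grip_width: 20.9
t 5.2 tip board [-17.8 -87.6  16. ] F board [-0.5 -0.2  1. ] grip 20.9
tool axes in board:  [[-0.001, 0.001, -1.0], [-0.001, -1.0, -0.001], [-1.0, 0.001, 0.001]]
turn [-0.001  0.001  0.001]
shift tool now(m) [-0.001  -0.0008 -0.0295] in final tool axes [-0.001  -0.0008 -0.0295]
```

```bash
python3 -m crank '[[[0,0,-0.005],[0,0,0]],[[0,0,-0.005],[0,0,0]],[[0,0,-0.004],[0,0,0]],[[0,0,-0.003],[0,0,0]],[[0,0,-0.003],[0,0,0]],[[0,0,-0.003],[0,0,0]],[[0,0,-0.002],[0,0,0]],[[0,0,-0.002],[0,0,0]],[[0,0,-0.001],[0,0,0]],[[0,0,-0.001],[0,0,0]]]'; python3 plan.py 12 -87 17
python3 - <<'E'
from h import *
im=vision.capture('top');crop(im,160,140,400,290,3.3,'pics/topcrop2.png')
im=vision.capture('scene');crop(im,130,140,390,300,3,'pics/scenecrop2.png')
E
```

```text
t: 6.2
tcp_pos: [610.6, 72.4, 188.6]
orientation: [2.146, 0.147, -2.156]
force: [-7.3, -0.4, 4.3]
grip_width: 21.2
t 6.2 tip board [ 12.3 -87.7  15.6] F board [-7.3  0.6  4.3] grip 21.2
tool axes in board:  [[-0.005, 0.0, -1.0], [-0.001, -1.0, -0.0], [-1.0, 0.001, 0.005]]
turn [-0.001  0.005  0.   ]
shift tool now(m) [-0.0014 -0.0008  0.0012] in final tool axes [-0.0014 -0.0008  0.0011]
```

View pics/scenecrop2.png

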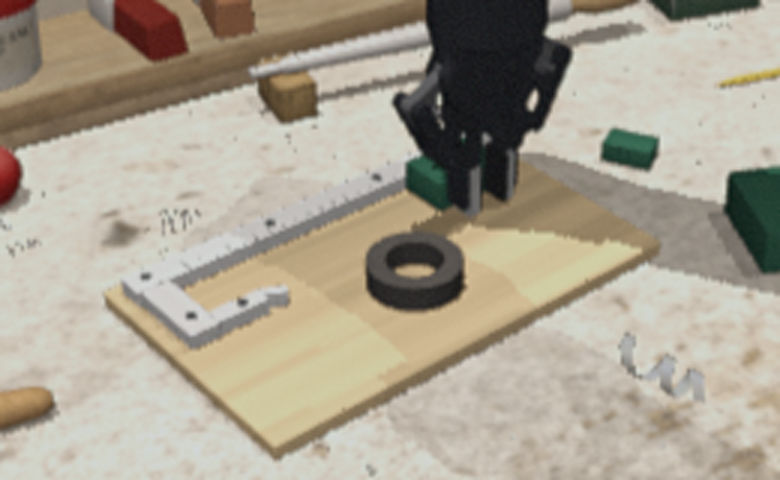

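```bash
python3 -m crank '[[[0,0,-0.002],[0,0,0]],[[0,0,-0.002],[0,0,0]],[[0,0,0.006],[0,0,0]],[[0,0,0.015],[0,0,0]],[[0,0,0.015],[0,0,0]],[[-0.02,0.005,0],[0,0,0]],[[-0.025,0.015,0],[0,0,0]],[[-0.015,0.015,0],[0,0,0]],[[0,0.01,0],[0,0,0]],[[0,0,0],[0,0,0]]]'; python3 plan.py 39 -140 60
python3 - <<'E'
from h import *
im=vision.capture('top');crop(im,160,140,400,290,3.3,'pics/topcrop3.png')
im=vision.capture('scene');cv2.imwrite('pics/scene3.png',im[:,:,::-1]);crop(im,130,140,390,300,3,'pics/scenecrop3.png')
E
```

```text
t: 7.3
tcp_pos: [582.2, 22.4, 250.2]
orientation: [2.146, 0.149, -2.154]
force: [-0.0, -0.4, -0.6]
grip_width: 21.6
t 7.3 tip board [ -22.5 -133.4   77.2] F board [-0.1 -0.4 -0.6] grip 21.6
tool axes in board:  [[-0.004, 0.0, -1.0], [0.001, -1.0, -0.0], [-1.0, -0.001, 0.004]]
turn [0.001 0.004 0.   ]
shift tool now(m) [ 0.0169  0.0067 -0.0609] in final tool axes [ 0.0172  0.0066 -0.0608]
```

View pics/scenecrop3.png

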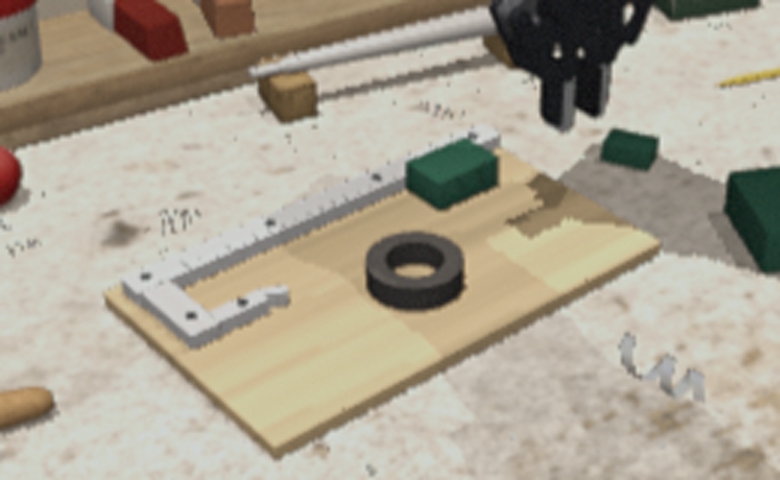

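View pics/topcrop3.png

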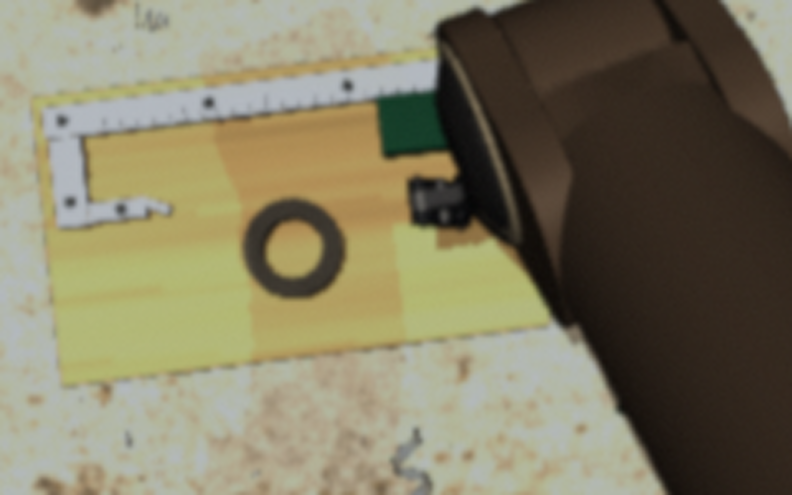

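```bash
python3 -m crank '[[[0,0.006,-0.012],[0,0,0]],[[0,0.003,-0.015],[0,0,0]],[[0,0,-0.015],[0,0,0]],[[0,0,-0.012],[0,0,0]],[[0,0,-0.006],[0,0,0]],[[0,0,0],[0,0,0]],[[0.005,0,0],[0,0.004,0]],[[0,0,0],[0,0,0]],[[0,0,0],[0,0,0]],[[0,0,0],[0,0,0]]]' 0; python3 plan.py 39 -141 20
python3 - <<'E'
from h import *
im=vision.capture('scene');cv2.imwrite('pics/scene4.png',im[:,:,::-1]);crop(im,130,120,390,300,3,'pics/scenecrop4.png')
E
```

```text
t: 8.4
tcp_pos: [640.1, 30.8, 235.9]
orientation: [2.134, 0.166, -2.159]
force: [0.6, -0.0, 1.1]
grip_width: 0.0
t 8.4 tip board [  34.7 -131.9   62.9] F board [ 0.6 -0.1  1.1] grip 0.0
tool axes in board:  [[-0.011, 0.006, -1.0], [0.012, -1.0, -0.006], [-1.0, -0.012, 0.011]]
turn [0.012 0.011 0.006]
shift tool now(m) [ 0.0428  0.0083 -0.0027] in final tool axes [ 0.0429  0.008  -0.0024]
```

View pics/scenecrop4.png

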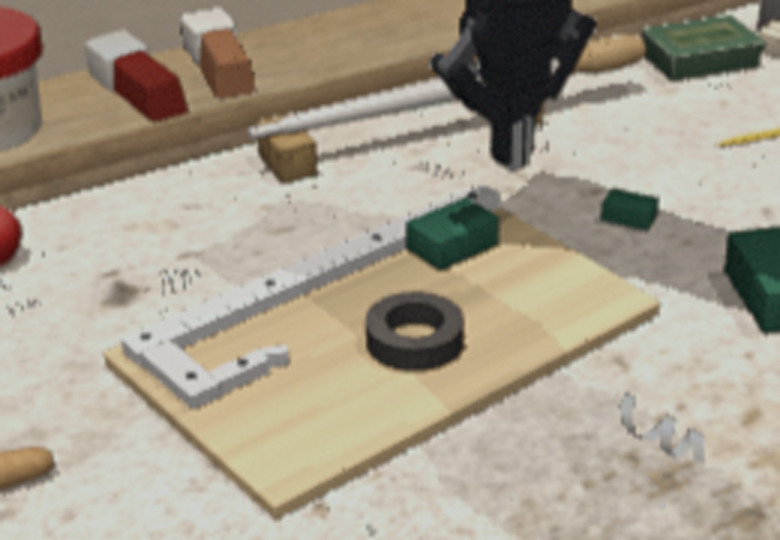

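```bash
python3 -m crank '[[[0,0.006,-0.002],[0.01,0.01,0.005]],[[0,0.004,0],[0,0,0]],[[0,0,0],[0,0,0]],[[0,0,0],[0,0,0]],[[0,0,0],[0,0,0]],[[0,0,0],[0,0,0]],[[0,0,0],[0,0,0]],[[0,0,0],[0,0,0]],[[0,0,0],[0,0,0]],[[0,0,0],[0,0,0]]]' ; python3 plan.py 39 -141 20
```

```text
t: 9.45
tcp_pos: [643.9, 19.9, 236.7]
orientation: [2.152, 0.148, -2.15]
force: [0.1, 0.1, -0.6]
grip_width: -0.1
t 9.45 tip board [  39.1 -144.3   63.7] F board [ 0.1  0.1 -0.6] grip -0.1
tool axes in board:  [[0.001, 0.0, -1.0], [0.0, -1.0, -0.0], [-1.0, -0.0, -0.001]]
turn [ 0.    -0.001  0.   ]
shift tool now(m) [ 0.0437 -0.0033 -0.    ] in final tool axes [ 0.0437 -0.0034 -0.0001]
```

Aligned. Descend.

```bash
python3 -m crank '[[[0.01,0,0],[0,0,0]],[[0.012,0,0],[0,0,0]],[[0.01,0,0],[0,0,0]],[[0.006,0,0],[0,0,0]],[[0.003,0,0],[0,0,0]],[[0,0,0],[0,0,0]],[[0,-0.003,0],[0,0,0]],[[0,-0.003,0],[0,0,0]],[[0,-0.003,0],[0,0,0]],[[0,0,0],[0,0,0]]]' ; python3 plan.py 39 -130 20
```

```text
t: 10.45
tcp_pos: [642.4, 30.0, 191.4]
orientation: [2.151, 0.149, -2.151]
force: [0.3, 1.0, -0.5]
grip_width: 0.3
t 10.45 tip board [  38.8 -134.    18.4] F board [ 0.4  0.9 -0.5] grip 0.3
tool axes in board:  [[0.0, 0.001, -1.0], [0.0, -1.0, -0.001], [-1.0, -0.0, -0.0]]
turn [ 0.    -0.     0.001]
shift tool now(m) [-0.0016 -0.0041 -0.0002] in final tool axes [-0.0016 -0.0041 -0.0002]
```

```bash
python3 -m crank '[[[0,-0.004,0],[0,0,0]],[[0,-0.006,0],[0,0,0]],[[0,-0.006,-0.0003],[0,0,0]],[[0,-0.006,-0.0003],[0,0,0]],[[0,-0.006,-0.0003],[0,0,0]],[[0,-0.006,-0.0003],[0,0,0]],[[0,-0.006,-0.0003],[0,0,0]],[[0,-0.006,-0.0003],[0,0,0]],[[0,-0.004,0],[0,0,0]],[[0,0,0],[0,0,0]]]' ; python3 plan.py 39 52.5 20
python3 - <<'E'
from h import *
im=vision.capture('top');crop(im,160,140,400,290,3.3,'pics/topcrop5.png')
im=vision.capture('scene');cv2.imwrite('pics/scene5.png',im[:,:,::-1]);crop(im,130,120,390,300,3,'pics/scenecrop5.png')
E
```

```text
t: 11.45
tcp_pos: [636.6, 84.9, 191.8]
orientation: [2.15, 0.15, -2.15]
force: [0.2, 0.1, -0.1]
grip_width: -0.0
t 11.45 tip board [ 40.5 -78.9  18.8] F board [ 0.2  0.1 -0.1] grip -0.0
tool axes in board:  [[-0.0, 0.0, -1.0], [0.002, -1.0, -0.0], [-1.0, -0.002, 0.0]]
turn [0.002 0.    0.   ]
shift tool now(m) [-0.0011 -0.1315  0.0013] in final tool axes [-0.0012 -0.1315  0.0015]
```

View pics/scenecrop5.png

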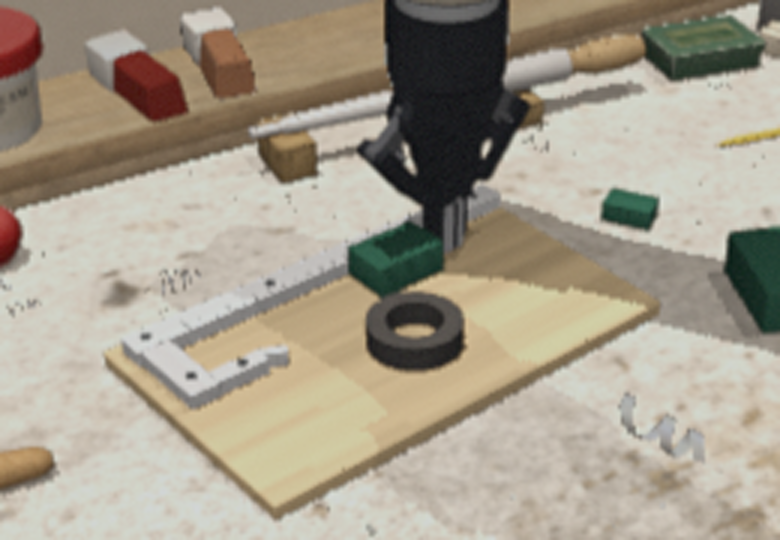

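View pics/topcrop5.png

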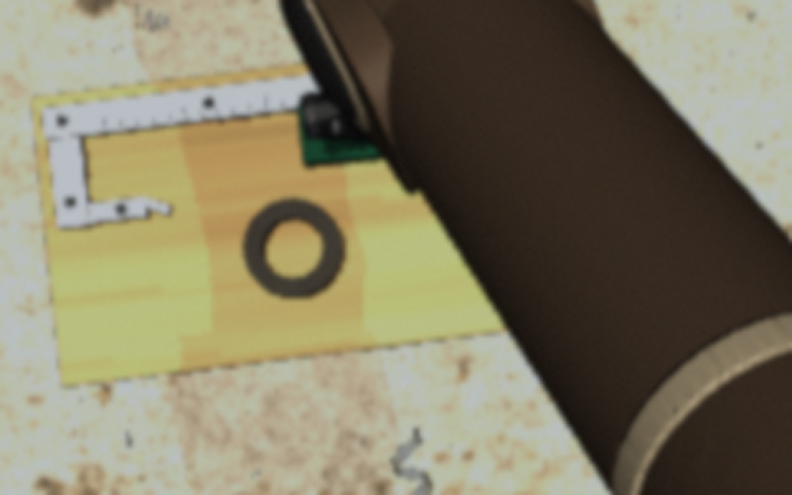

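```bash
cat > chk.py <<'E'
from h import *
import sys
b=np.load('board.npz');O,ex,ey=b['O'],b['ex'],b['ey']
im=vision.capture('top') if len(sys.argv)<2 else None
if im is None:
    c=cv2.imread(sys.argv[1])[:,:,::-1]; im=np.zeros((420,560,3),np.uint8); im[140:290,160:400]=cv2.resize(c,(240,150),interpolation=cv2.INTER_AREA)
else: cv2.imwrite('pics/lasttop.png',im[:,:,::-1])
g=greens(im);g[:,:175]=0;g[:,325:]=0;g[225:]=0;g[:150]=0
P=np.argwhere(g)[:,::-1];
W=ray('top',P,36)[:,:2]-O;B=np.c_[W@ex,W@ey]
print('n',len(P),'x range',B[:,0].min(),B[:,0].max(),'y range',B[:,1].min(),B[:,1].max())
E_=[[u,P[P[:,0]==u,1].max()+.5] for u in np.unique(P[:,0])][2:-2]
W=ray('top',E_,36)[:,:2]-O;B=np.c_[W@ex,W@ey];k=np.polyfit(B[:,1],B[:,0],1);print('near edge x',B[:,0].round(1),'slope deg',np.degrees(np.arctan(k[0])))
E
python3 chk.py pics/topcrop5.png;python3 chk.py pics/topcrop3.png
```

```text
n 139 x range 24.67554171632904 43.69636973700011 y range -58.44253845233326 -14.974789062373413
near edge x [26.3 26.1 25.8 25.6 25.4 25.1 24.9 24.6 24.4 24.1 25.9 25.6 25.4 25.1
 24.9 24.7 24.4 24.2 23.9] slope deg 2.500911532699853
n 306 x range 25.196215447122377 59.01538442232851 y range -100.4611546769745 -63.11245593432714
near edge x [26.7 24.4 24.2 25.9 25.7 25.5 25.2 25.  24.7 24.5 24.2 26.  25.7 25.5
 25.2 25.  24.8] slope deg 0.54603592651581
```

```bash
python3 -m crank '[[[0,-0.005,0],[0,0,0]],[[0,-0.006,0],[0,0,0]],[[0,-0.006,0],[0,0,0]],[[0,-0.006,0],[0,0,0]],[[0,-0.006,0],[0,0,0]],[[0,-0.006,0],[0,0,0]],[[0,-0.006,0],[0,0,0]],[[0,-0.006,0],[0,0,0]],[[0,-0.006,0],[0,0,0]],[[0,-0.004,0],[0,0,0]]]' ; python3 plan.py 39 52.5 20; python3 chk.py
python3 - <<'E'
from h import *
im=vision.capture('scene');crop(im,130,120,390,300,3,'pics/scenecrop6.png')
E
```

```text
t: 12.55
tcp_pos: [628.4, 144.3, 191.8]
orientation: [2.151, 0.146, -2.151]
force: [-0.4, -0.7, 0.6]
grip_width: 0.2
t 12.55 tip board [ 40.6 -19.1  18.8] F board [-0.5 -0.6  0.6] grip 0.2
tool axes in board:  [[-0.0, -0.001, -1.0], [-0.001, -1.0, 0.001], [-1.0, 0.001, 0.0]]
turn [-0.001  0.    -0.001]
shift tool now(m) [-0.0012 -0.0715  0.0017] in final tool axes [-0.0012 -0.0715  0.0016]
n 73 x range 25.23944349423901 40.83228618503981 y range 21.547558425494433 44.6568686891489
near edge x [25.7 25.5 25.2 25.  24.7 24.5 24.2 26.  25.7] slope deg 0.27397071253145716
```

View pics/scenecrop6.png

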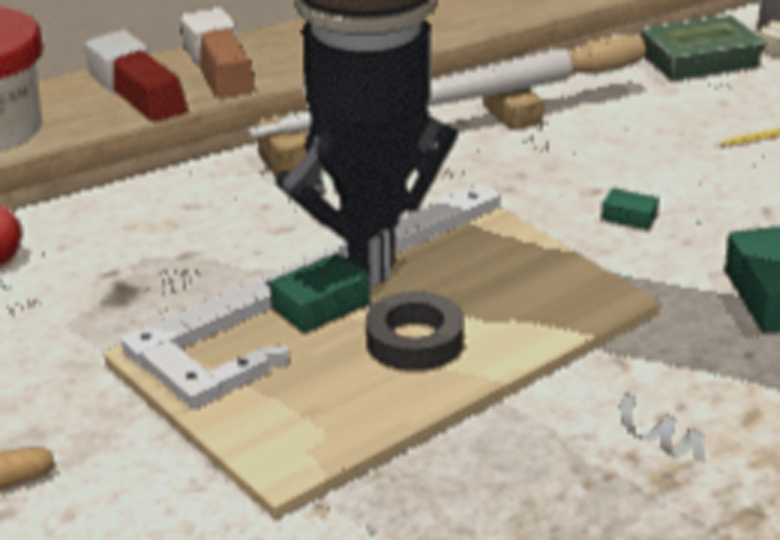

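```bash
python3 -m crank '[[[0,-0.005,0.0002],[0,0,0]],[[0,-0.006,0],[0,0,0]],[[0,-0.006,0],[0,0,0]],[[0,-0.006,0],[0,0,0]],[[0,-0.006,0],[0,0,0]],[[0,-0.006,0],[0,0,0]],[[0,-0.006,0],[0,0,0]],[[0,-0.006,0],[0,0,0]],[[0,-0.005,0],[0,0,0]],[[0,-0.003,0],[0,0,0]]]' ; python3 plan.py 39 52.5 20; python3 chk.py
python3 - <<'E'
from h import *
im=vision.capture('scene');crop(im,130,120,390,300,3,'pics/scenecrop7.png')
E
```

```text
t: 13.65
tcp_pos: [620.3, 203.0, 191.7]
orientation: [2.151, 0.146, -2.151]
force: [-0.1, 0.1, -0.2]
grip_width: 0.1
t 13.65 tip board [40.5 40.1 18.7] F board [-0.1  0.1 -0.2] grip 0.1
tool axes in board:  [[0.0, -0.001, -1.0], [-0.001, -1.0, 0.001], [-1.0, 0.001, -0.0]]
turn [-0.001 -0.    -0.001]
shift tool now(m) [-0.0013 -0.0122  0.0015] in final tool axes [-0.0013 -0.0122  0.0015]Traceback (most recent call last):
  File "chk.py", line 11, in <module>
    print('n',len(P),'x range',B[:,0].min(),B[:,0].max(),'y range',B[:,1].min(),B[:,1].max())
                               ~~~~~~~~~~^^
    return umr_minimum(a, axis, None, out, keepdims, initial, where)
ValueError: zero-size array to reduction operation minimum which has no identity
```

View pics/scenecrop7.png

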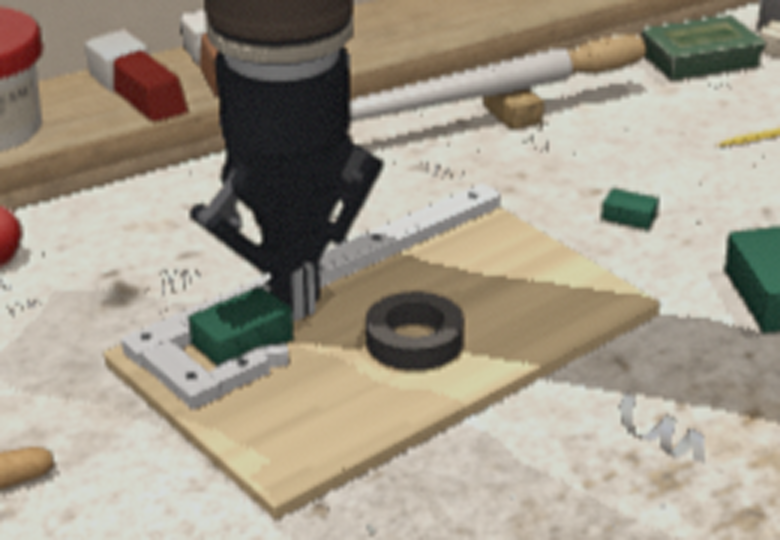

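Entering the pocket cleanly. About 12 mm remain; go on slowly.

```bash
python3 -m crank '[[[0,-0.003,0],[0,0,0]],[[0,-0.003,0],[0,0,0]],[[0,-0.002,0],[0,0,0]],[[0,-0.002,0],[0,0,0]],[[0,-0.002,0],[0,0,0]],[[0,-0.001,0],[0,0,0]],[[0,-0.001,0],[0,0,0]],[[0,-0.001,0],[0,0,0]],[[0,-0.001,0],[0,0,0]],[[0,-0.001,0],[0,0,0]]]' ; python3 plan.py 39 52.5 20
```

```text
t: 14.75
tcp_pos: [618.7, 217.0, 191.7]
orientation: [2.149, 0.136, -2.151]
force: [-0.4, -4.6, 2.7]
grip_width: -0.0
t 14.75 tip board [40.7 53.3 18.7] F board [-1.  -4.5  2.7] grip -0.0
tool axes in board:  [[-0.001, -0.006, -1.0], [-0.005, -1.0, 0.006], [-1.0, 0.005, 0.001]]
turn [-0.005  0.001 -0.006]
shift tool now(m) [-0.0013  0.0019  0.0018] in final tool axes [-0.0013  0.0019  0.0019]
```

```bash
python3 -m crank '[[[0,-0.0015,0],[0,0,0]],[[0,-0.002,0],[0,0,0]],[[0,-0.002,0],[0,0,0]],[[0,0,0],[0,0,0]],[[0,0,0],[0,0,0]],[[0,0,0],[0,0,0]],[[0,0,0],[0,0,0]],[[0,0,0],[0,0,0]],[[0,0,0],[0,0,0]],[[0,0,0],[0,0,0]]]' ; python3 plan.py 39 52.5 20
python3 -m crank '[[[0,0.006,0],[0,0,0]],[[0,0.012,0],[0,0,0]],[[0,0.015,0],[0,0,0]],[[-0.03,0.005,0],[0,0,0]],[[-0.04,0,0.01],[0,0,0]],[[-0.03,0.01,0.03],[0,0,0]],[[0,0.03,0.03],[0,0,0]],[[0,0.03,0.03],[0,0,0]],[[0,0.03,0.03],[0,0,0]],[[0,0,0],[0,0,0]]]' ; python3 plan.py
```

```text
t: 15.75
tcp_pos: [618.8, 218.1, 191.8]
orientation: [2.147, 0.124, -2.151]
force: [0.2, -3.0, 1.9]
grip_width: -0.1
t 15.75 tip board [40.6 53.2 18.8] F board [-0.3 -3.   1.9] grip -0.1
tool axes in board:  [[-0.003, -0.013, -1.0], [-0.008, -1.0, 0.013], [-1.0, 0.009, 0.003]]
turn [-0.008  0.003 -0.013]
shift tool now(m) [-0.0012  0.0029  0.0021] in final tool axes [-0.0012  0.0029  0.0021]
t: 16.75
tcp_pos: [504.2, 54.2, 295.8]
orientation: [2.151, 0.124, -2.152]
force: [1.1, -0.4, 0.1]
grip_width: 0.3
t 16.75 tip board [-95.  -93.1 122.8] F board [ 1.  -0.5  0.1] grip 0.3
tool axes in board:  [[-0.001, -0.01, -1.0], [-0.011, -1.0, 0.01], [-1.0, 0.011, 0.001]]
turn [-0.011  0.001 -0.01 ]
```

```bash
python3 -m crank '[[[0,0.035,0.03],[0,0,0]],[[0,0.035,0.03],[0,0,0]],[[0,0.035,0.03],[0,0,0]],[[0,0.035,0.03],[0,0,0]],[[0,0.035,0.03],[0,0,0]],[[0,0.02,0.02],[0,0,0]],[[0,0.01,0.01],[0,0,0]],[[0,0,0],[0,0,0]],[[0,0,0],[0,0,0]],[[0,0,0],[0,0,0]]]' ; python3 plan.py
python3 - <<'E'
from h import *
im=vision.capture('top');cv2.imwrite('pics/top8.png',im[:,:,::-1]);crop(im,160,140,400,290,3.3,'pics/topcrop8.png')
im=vision.capture('scene');crop(im,130,170,330,300,4,'pics/scenecrop8.png')
E
python3 m.py pics/top8.png
```

```text
t: 17.75
tcp_pos: [347.3, -181.5, 299.2]
orientation: [2.168, 0.115, -2.144]
force: [0.1, -0.3, 0.5]
grip_width: 0.1
t 17.75 tip board [-280.6 -305.3  126.2] F board [ 0.1 -0.3  0.5] grip 0.1
tool axes in board:  [[0.01, -0.012, -1.0], [-0.02, -1.0, 0.011], [-1.0, 0.019, -0.011]]
turn [-0.019 -0.011 -0.012]
cam [ 471.2805212   101.53023332 1058.40554721]
62 [190. 180.] [312.         165.50961538]
rail(top edge) yaw 7.8208575 [649.17523 136.04102]
stop(floor) 7.5406094 [608.9276  282.96906] [607.3491  280.88834] [184.72727273 186.        ] [186.75409836 198.        ]
corner [628.62256 285.67422] origin [585.5098  158.62584] ex [0.9906984  0.13607623]
block ((614.460693359375, 254.20974731445312), (33.80678939819336, 50.766910552978516), 7.177352428436279) on board [41.68827479 90.75529983]
[[ 25.1 116.3]
 [ 24.5  65.6]
 [ 58.3  65.2]
 [ 58.9 115.9]]
tape ((561.9739990234375, 153.29150390625), 29.489336013793945) [-24.04278294  -2.08205084]
proj corners [[326.0, 239.3], [314.4, 151.6], [168.1, 169.4], [177.3, 257.7]]
```

View pics/topcrop8.png

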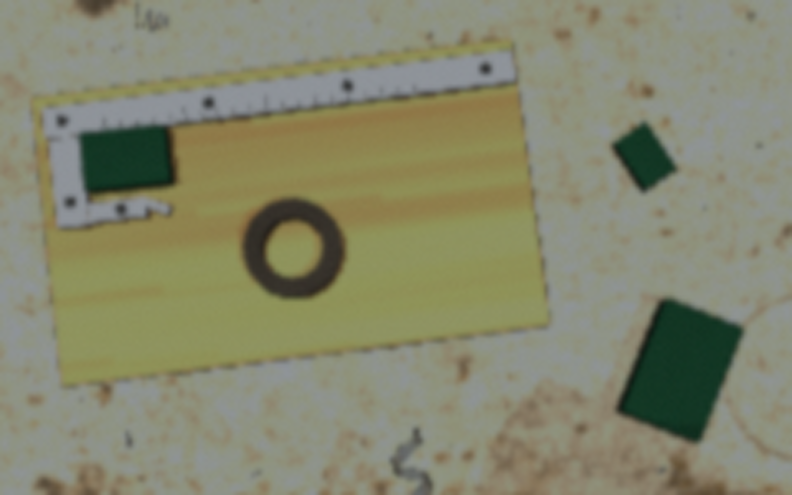

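View pics/scenecrop8.png

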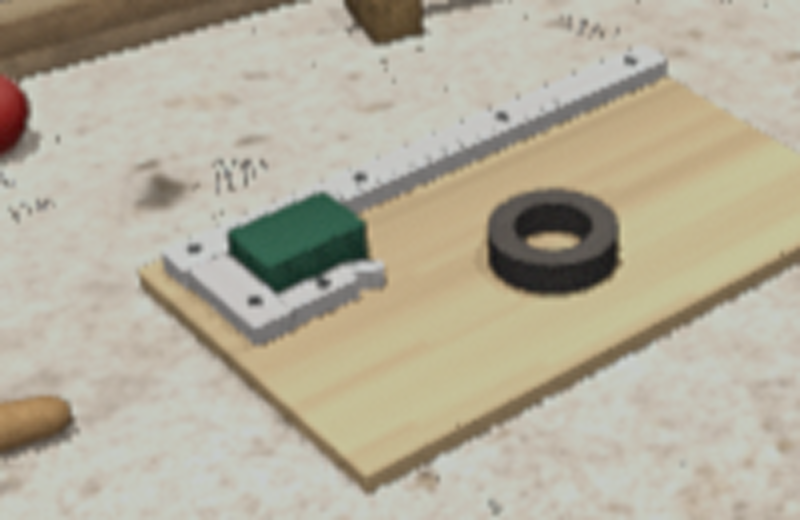

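```bash
python3 - <<'E'
from h import *
b=np.load('board.npz');O,ex,ey=b['O'],b['ex'],b['ey']
im=cv2.GaussianBlur(np.mean([vision.capture('top').astype(float) for _ in range(4)],axis=0),(3,3),0)
r=im[:,:,0]
def sub(s,up): # half crossing
    t=(s.max()+s.min())/2 if 0 else (np.median(s[:3])+np.median(s[-3:]))/2
    k=np.where((s[:-1]<t)!=(s[1:]<t))[0][0]; return k+(t-s[k])/(s[k+1]-s[k])
def fit(E,z,ax):
    W=ray('top',E,z)[:,:2]-O;B=np.c_[W@ex,W@ey];o=1-ax
    k=np.polyfit(B[:,o],B[:,ax],1);res=B[:,ax]-np.polyval(k,B[:,o])
    return 'mean %.2f slope %.2f deg rms %.2f  span %.0f..%.0f'%(B[:,ax].mean(),np.degrees(np.arctan(k[0])),res.std(),B[:,o].min(),B[:,o].max())
far=[];near=[];
for u in range(188,210):
    far.append([u,174+sub(r[174:187,u],0)]); near.append([u,187+sub(r[187:(201 if 0 else 200),u],0)])
print('far x',fit(far,36,0));print('near x',fit(near,36,0))
l=[];rt=[]
for v in range(183,194):
    l.append([179+sub(r[v,179:195],0),v]); rt.append([203+sub(r[v,203:220],0),v])
print('stop-side y',fit(l,36,1));print('open-side y',fit(rt,36,1))
# board ends at z=12 
a=[[165+sub(r[v,165:178],0),v] for v in range(176,250,2)]
e=[[312+sub(r[v,312:332],0),v] for v in range(160,232,2)]
print('board +y end',fit(a,12,1));print('board -y end',fit(e,12,1))
E
```

```text
far x mean 60.20 slope 1.11 deg rms 0.25  span 67..108
near x mean 23.17 slope 3.96 deg rms 0.14  span 71..112
stop-side y mean 117.71 slope -1.88 deg rms 0.06  span 34..54
open-side y mean 62.43 slope 0.40 deg rms 0.16  span 27..47
board +y end mean 153.02 slope -3.42 deg rms 4.98  span -70..76
board -y end mean -139.43 slope -8.92 deg rms 4.11  span -69..73
```

```bash
python3 - <<'E'
from h import *
im=np.mean([vision.capture('top').astype(float) for _ in range(4)],axis=0)
im=np.clip(im*1.6,0,255).astype(np.uint8)
crop(im,170,160,230,215,12,'pics/zoom9.png')
im=np.mean([vision.capture('scene').astype(float) for _ in range(4)],axis=0)
im=np.clip(im*1.2,0,255).astype(np.uint8)
crop(im,165,200,235,255,11,'pics/szoom9.png')
E
```

```text
(no output)
```

View pics/zoom9.png

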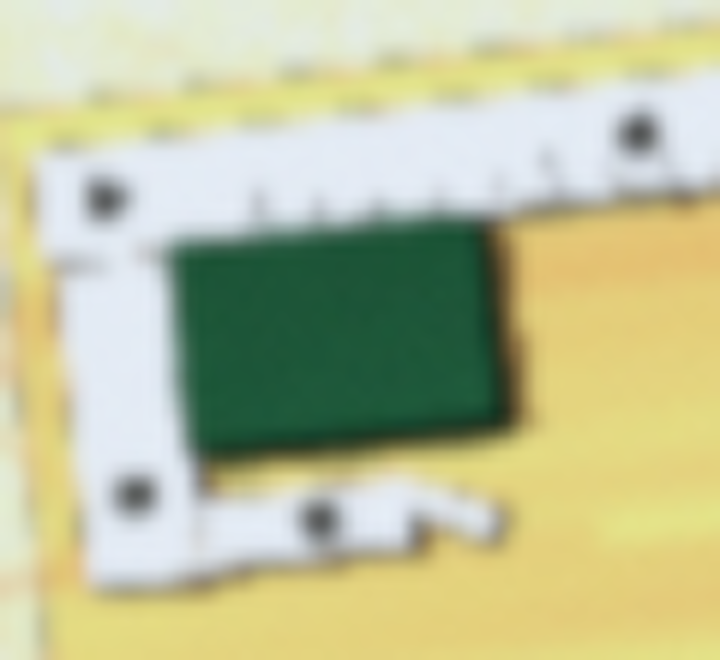

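View pics/szoom9.png

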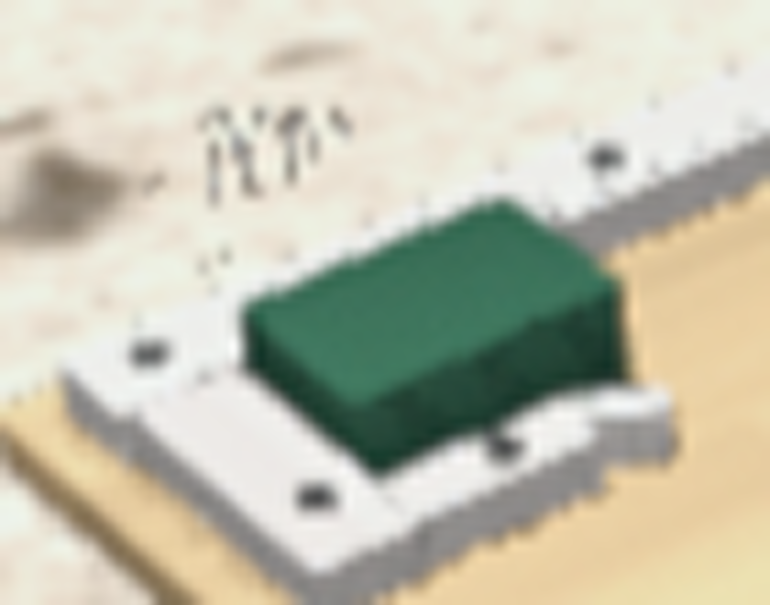

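Seated, but the edge fits are only good to about 1° and can't rule out a hair of clockwise yaw. There is time for a gentle re-seat: press on the rear face and drag railward.

```bash
python3 -m crank '[[[0,-0.03,-0.03],[-0.01,-0.005,-0.006]],[[0,-0.033,-0.032],[-0.01,-0.005,-0.005]],[[0,-0.033,-0.032],[0,0,0]],[[0,-0.033,-0.032],[0,0,0]],[[0,-0.033,-0.032],[0,0,0]],[[0,-0.033,-0.032],[0,0,0]],[[0,-0.033,-0.032],[0,0,0]],[[0,-0.033,-0.032],[0,0,0]],[[0,-0.02,-0.025],[0,0,0]],[[0,-0.01,-0.01],[0,0,0]]]' ; python3 plan.py 37 28 80
```

```text
t: 19.45
tcp_pos: [604.4, 152.9, 297.0]
orientation: [2.156, 0.133, -2.158]
force: [0.1, -0.1, -0.3]
grip_width: 0.2
t 19.45 tip board [ 17.8  -8.4 124. ] F board [ 0.1 -0.1 -0.3] grip 0.2
tool axes in board:  [[-0.001, -0.001, -1.0], [-0.012, -1.0, 0.001], [-1.0, 0.012, 0.001]]
turn [-0.012  0.001 -0.001]
shift tool now(m) [ 0.0439 -0.0365 -0.0186] in final tool axes [ 0.044  -0.0362 -0.019 ]
```

```bash
python3 -m crank '[[[0.01,-0.014,-0.009],[-0.012,0,0]],[[0.015,-0.014,-0.007],[0,0,0]],[[0.015,-0.008,-0.003],[0,0,0]],[[0.004,0,0],[0,0,0]],[[0,0,0],[0,0,0]],[[0,0,0],[0,0,0]],[[0,0,0],[0,0,0]],[[0,0,0],[0,0,0]],[[0,0,0],[0,0,0]],[[0,0,0],[0,0,0]]]' ; python3 plan.py 37 35 19
```

```text
t: 20.45
tcp_pos: [620.3, 191.7, 251.8]
orientation: [2.151, 0.144, -2.15]
force: [-0.0, -0.9, 0.4]
grip_width: 0.1
t 20.45 tip board [39.  27.7 78.8] F board [-0.2 -0.9  0.4] grip 0.1
tool axes in board:  [[0.0, -0.002, -1.0], [-0.001, -1.0, 0.002], [-1.0, 0.001, -0.0]]
turn [-0.001 -0.    -0.002]
shift tool now(m) [ 0.0598 -0.0071  0.002 ] in final tool axes [ 0.0598 -0.007   0.002 ]
```

```bash
python3 -m crank '[[[0.015,0,0.001],[0,0,0]],[[0.018,0,0.001],[0,0,0]],[[0.014,0,0],[0,0,0]],[[0.009,0,0],[0,0,0]],[[0.003,0,0],[0,0,0]],[[0,0,0],[0,0,0]],[[0,-0.005,0],[0,0,0]],[[0,-0.006,0],[0,0,0]],[[0,-0.006,0],[0,0,0]],[[0,0,0],[0,0,0]]]' ; python3 plan.py 37 53 19
```

```text
t: 21.45
tcp_pos: [616.1, 210.1, 189.4]
orientation: [2.154, 0.145, -2.149]
force: [-0.0, 0.5, 0.1]
grip_width: 0.4
t 21.45 tip board [37.7 46.8 16.4] F board [0.  0.5 0.1] grip 0.4
tool axes in board:  [[0.002, -0.001, -1.0], [-0.001, -1.0, 0.001], [-1.0, 0.001, -0.002]]
turn [-0.001 -0.002 -0.001]
shift tool now(m) [-0.0026 -0.0061  0.0003] in final tool axes [-0.0026 -0.0061  0.0003]
```

```bash
python3 -m crank '[[[-0.001,-0.002,0],[0,0,0]],[[-0.001,-0.002,0],[0,0,0]],[[0,-0.002,0],[0,0,0]],[[0,-0.002,0],[0,0,0]],[[0,-0.0015,0],[0,0,0]],[[0,-0.0015,-0.001],[0.001,0,0]],[[0,-0.0015,-0.001],[0.001,0,0]],[[0,-0.0015,-0.001],[0.001,0,0]],[[0,-0.0015,-0.001],[0.001,0,0]],[[0,-0.0015,-0.001],[0.001,0,0]]]' ; python3 plan.py 41 53 19
```

```text
t: 22.45
tcp_pos: [618.9, 218.7, 191.1]
orientation: [2.145, 0.113, -2.155]
force: [-2.1, -5.8, 2.9]
grip_width: -0.3
t 22.45 tip board [40.2 52.1 18.1] F board [-2.9 -5.4  2.9] grip -0.3
tool axes in board:  [[-0.006, -0.017, -1.0], [-0.014, -1.0, 0.017], [-1.0, 0.014, 0.006]]
turn [-0.014  0.006 -0.017]
shift tool now(m) [-0.0008  0.002   0.0002] in final tool axes [-0.0009  0.002   0.0002]
```

```bash
python3 -m crank '[[[0,-0.001,-0.001],[-0.005,0.002,-0.004]],[[0,-0.001,-0.001],[-0.005,0.002,-0.004]],[[0,-0.001,-0.001],[-0.005,0.002,-0.004]],[[0,-0.001,-0.001],[-0.004,0,-0.003]],[[0,-0.001,-0.001],[-0.003,0,-0.002]],[[0,-0.001,-0.001],[-0.002,0,-0.002]],[[0,-0.001,-0.001],[-0.002,0,-0.002]],[[0,0,0],[0,0,0]],[[0,0,0],[0,0,0]],[[0,0,0],[0,0,0]]]' ; python3 plan.py 41 53 19
```

```text
t: 23.45
tcp_pos: [623.6, 218.1, 188.9]
orientation: [2.13, 0.141, -2.156]
force: [-0.2, -2.0, 2.2]
grip_width: 0.4
t 23.45 tip board [43.6 52.1 16. ] F board [-0.5 -1.9  2.2] grip 0.4
tool axes in board:  [[-0.013, -0.01, -1.0], [0.006, -1.0, 0.009], [-1.0, -0.006, 0.013]]
turn [ 0.006  0.013 -0.009]
shift tool now(m) [-0.003   0.0008  0.0049] in final tool axes [-0.0031  0.0008  0.0048]
```

```bash
python3 -m crank '[[[0,0.004,0],[0,0,0]],[[0,0.012,0],[0,0,0]],[[0,0.015,0],[0,0,0]],[[-0.03,0.005,0],[0,0,0]],[[-0.04,0,0.01],[0,0,0]],[[-0.03,0.02,0.03],[0,0,0]],[[0,0.035,0.035],[0,0,0]],[[0,0.035,0.035],[0,0,0]],[[0,0.035,0.035],[0,0,0]],[[0,0.035,0.035],[0,0,0]]]' ; python3 -m crank '[[[0,0.035,0.03],[0,0,0]],[[0,0.035,0.03],[0,0,0]],[[0,0.035,0.03],[0,0,0]],[[0,0.035,0.03],[0,0,0]],[[0,0.02,0.02],[0,0,0]],[[0,0.01,0.01],[0,0,0]],[[0,0,0],[0,0,0]],[[0,0,0],[0,0,0]],[[0,0,0],[0,0,0]],[[0,0,0],[0,0,0]]]' ; python3 plan.py
python3 - <<'E'
from h import *
im=vision.capture('top');cv2.imwrite('pics/top10.png',im[:,:,::-1])
im=np.clip(im*1.6,0,255).astype(np.uint8);crop(im,170,160,230,215,12,'pics/zoom10.png')
im=vision.capture('scene');cv2.imwrite('pics/scene10.png',im[:,:,::-1])
E
python3 m.py pics/top10.png
```

```text
t: 24.45
tcp_pos: [474.7, -6.9, 295.3]
orientation: [2.136, 0.148, -2.15]
force: [0.3, -0.7, 0.7]
grip_width: -0.1
t: 25.45
tcp_pos: [336.2, -213.8, 299.6]
orientation: [2.148, 0.12, -2.153]
force: [0.1, 0.8, -0.2]
grip_width: -0.1
t 25.45 tip board [-298.2 -337.4  126.6] F board [ 0.2  0.8 -0.2] grip -0.1
tool axes in board:  [[-0.004, -0.014, -1.0], [-0.011, -1.0, 0.014], [-1.0, 0.012, 0.003]]
turn [-0.012  0.004 -0.014]
cam [ 471.2805212   101.53023332 1058.40554721]
62 [190.         180.11217949] [312.  165.5]
rail(top edge) yaw 7.746469 [649.64374 132.84566]
stop(floor) 8.169159 [608.9271 283.0079] [607.3486  280.92673] [184.72 186.  ] [186.76271186 198.        ]
corner [628.8484  285.71783] origin [585.57074 158.72552] ex [0.99087423 0.13478988]
block ((614.4247436523438, 254.49514770507812), (33.80678939819336, 50.94565200805664), 7.177352428436279) on board [41.49946528 91.00642349]
[[ 24.8 116.6]
 [ 24.3  65.7]
 [ 58.1  65.4]
 [ 58.7 116.3]]
tape ((561.6328735351562, 153.36660766601562), 29.607519149780273) [-24.4417426   -2.08343078]
proj corners [[326.0, 239.4], [314.4, 151.7], [168.1, 169.3], [177.1, 257.6]]
```

View pics/zoom10.png

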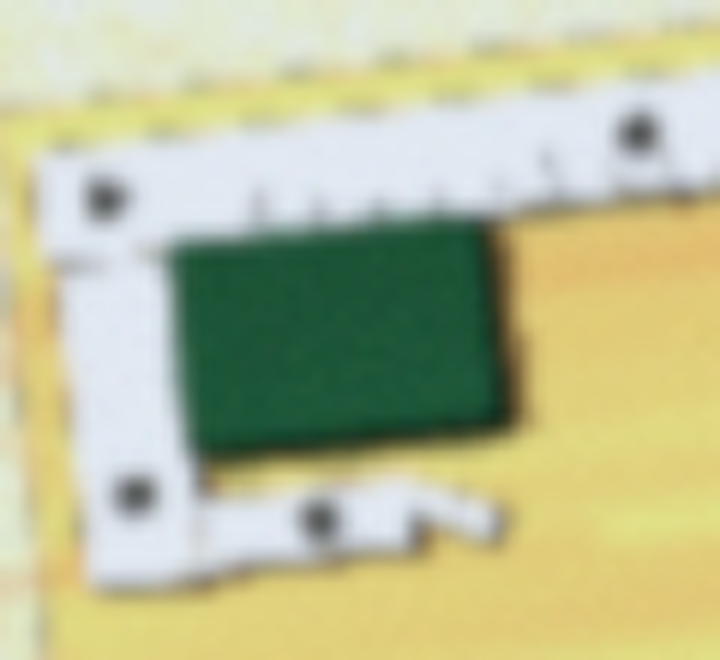

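View pics/scene10.png

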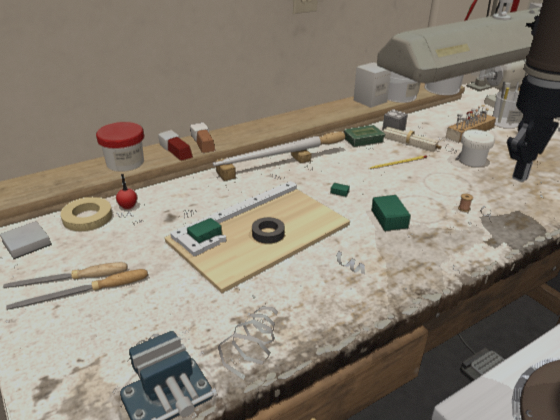

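```bash
python3 -c "
from cell import ticket;print(ticket.hand_in())"
```

```text
the job is handed in; nothing more can be done
None
```

The green wax block is in the corner pocket, and all my checks but one agree that it sits against both the rail and the end stop. I handed the job in at about 25.6 s.

**What I did**
- I chose the middle-sized block at pixel (292, 215) in the top view. The larger block at (366, 252) and the smaller one at (355, 187) were rejected by size.
- I pushed it flat against the rail with two spread fingertips; the reaction reached about 7 N.
- I then slid it along the rail into the pocket with the shut fingertips on its rear end, without lifting it. The stop answered with about 4.5 N.
- Because the first yaw reading was doubtful, I pressed the rear end once more and dragged it gently towards the rail (about 6 N). Nothing visibly changed, so it was probably already seated.

**Last checks**
- **Position:** the block's centre measures x 41.5 mm on the board, against 41.5 mm expected. In y it reads 91 mm against 93.5 mm. My estimate of the stop face looks about 2 mm too far in +y, judging by the board's corners, so I trusted the contact with the stop instead.
- **Yaw, which did not agree cleanly:** the block's outline reads 0.6° off the rail. Fits to its separate edges disagreed with each other by 1–2° or more, which at this size is about one pixel. A gap of a few tenths of a millimetre at the rail therefore can't be ruled out from the images.
- **Tape roll:** its measured position changed by less than 1 mm, so it stayed where it lay.
- **Hand:** it finished well clear of the board, with wrist forces near zero.

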